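Close up the two vial trays of the autosampler

ROBOT

A 7-joint arm with a two-finger parallel gripper is mounted at the origin on the work surface. World frame = base frame: x ahead of the robot, y to its left, z up, the work surface at z = 0. Lengths are in m, angles in rad, forces in N, time in s.
With the tool pointing down it reaches from about 0.425 to 0.875 m from the base axis. Payload 4.7 kg.
Tool frame: the origin (TCP) lies midway between the tips of the shut fingers; the grasp point (between the pads) lies 19 mm behind it (ctrl.hold_point_z is the distance from the TCP to the grasp point, in m); z points along the fingers, y is the line along which they close (so a half turn about z gives the same grasp; the last joint's range is limited). The gripper opens to 87 mm and grips with 3 to 60 N. Pads are 19 mm wide; open, the fingers measure 117 mm over their backs; the gripper's body (75 mm by 190 mm) begins 51 mm behind the grasp point.
Start: joints at [1.196, 0.321, -0.07, 1.45, 0.023, 1.371, -0.057], TCP at [0.246, -0.602, 0.223] pointing down, gripper open.
Joint ranges: [-2.86, 2.86], [-0.3, 2.09], [-1.38, 1.24], [0.06, 2.45], [-1.56, 4.7], [0.09, 2.05], [-2.69, 2.69]. Speed limits (rad/s): [2.57, 2.57, 3.14, 3.14, 3.14, 3.14, 3.14].

INTERFACE

Orientations are given as a rotation vector (axis times angle).
In Python, from station import ctrl gives the robot as it stands.
- The arm moves only by the tool jog_arm, called after "Call:" as name(argument=value, ...) on one line, values as JSON. Schema: {"type":"object","properties":{"motion":{"type":"array","items":{"type":"array","items":{"type":"array","items":{"type":"number"},"minItems":6,"maxItems":6},"minItems":1,"maxItems":5},"minItems":1,"maxItems":1},"finger_gap":{"type":"number"},"only":{"type":"string"},"quiet":{"type":"boolean"},"lines":{"type":"string"}},"required":["motion"],"additionalProperties":false}. motion is a list that holds a single list of rows (three levels of brackets), with 1 to 5 rows, each of 6 numbers: dx, dy, dz in units of 50 mm, then a rotation vector rx, ry, rz in units of 0.1 rad; each row is the pose to reach, as a shift and turn from the pose commanded when the call began, along the tool's axes at that moment; what a row does not reach only later rows make up. A row lasts 1/8 s, in which the tool goes at most 0.0625 m and 0.188 rad, less where a joint would pass 70% of its speed; a pose out of reach is approached as far as the arm can. finger_gap is the finger opening in m, set as the call begins (left out keeps the last). The fingers move at their own pace and stop on an object; the grip force is fixed at half the most. Time passes only in rows, so rows that do not move let the fingers close. The tool returns the time, the measured TCP pose, the force, the opening and the grip force at its end. only (a regular expression) keeps the lines of the reply that match it, lines (a string "A,B") keeps lines A to B, and quiet returns only ok. Input that does not fit is refused with a message, and nothing moves.
- ctrl.get_obs(): the state, without advancing time (a new reading comes with each control period).
- ctrl.capture(name): name is "side" or "top" or "wrist"; returns the picture (480x640x3 uint8, red, green, blue); there is no depth.
- ctrl.camera_params(name): a dict with "camera_matrix" (3x3 intrinsics, pixels), "eye" and "rotation" of the camera in the world; the wrist camera has in their place "mount" (4x4, takes a point from camera to tool coordinates, whose origin is the TCP and whose axes are the flange's). Camera axes: x right, y up, looking along -z (the intrinsics and any distortion apply to the point x, -y, -z); pixel columns grow to the right and rows downward; lengths in m; the calibration is good to about 2 mm. A picture is of the moment at which its call begins: read the wrist's pose just before it. camera_params takes no time and is no camera call.
- ctrl.close_job(): hands the job in; it is judged then, once.
The state is a dict: "time": time; "joint_pos": joint angles; "qd": joint speeds; "tau": joint torques, N m; "tcp_pos": TCP position; "orientation": TCP orientation; "force": force on the tool from outside, world axes, zero at the start; "wrist_torque": the same for the moment, N m; "width": finger opening in m; "finger_force": force on a finger pad.
Only numpy, scipy, OpenCV 4.12 (cv2) and the standard library are available. Lean on these libraries where they do the work, as an engineer would, in place of code of your own. Each camera call takes 0.05 s, during which the arm holds its last target. There are 200 camera calls.

TASK

Get both vial trays ready for the run: push the blue rack that was left sticking out straight back until it sits square and flush against the back stop of its bay, then swing the smoked covers of both trays down and press their front edges until the catches snap and hold them fully shut. The orange rack stays in place, no rack may tip, and the other things on the bench stay where they are.

Things in the scene. Friction and masses are not known exactly. Their poses are not given: they have to be found in the camera images.
- tray_a: vial tray module A: white housing fixed to the bench, 144 mm wide, 120 mm high, open at the front. Origin on the bench top, under the middle of a fully home rack; x to the rear (housing x -65..105 mm), z up. Deck 45 mm up; bay 90 mm wide between side cheeks (x -60..65, top 112 mm), ending at an upright back stop, face at x = +50. Cover hinge axis along y at x = 68, z = 120 mm
- cover_a (a joint): angle of the cover of module A, rad: 0 shut and level, grows as the front rises, at most 1.75; starts wide open, 1.2 to 1.5. Stiff hinge, stays where left (2 N at the front edge moves it). At about 0.075 two ball catches stop it; some 13 N down on the front edge takes it past them, then they hold it at 0. Its lip cannot come down on a rack that sticks out
- cover_a_edge (a point): middle of the aluminium front edge of module A's cover, on its outer (top) face, 131 mm from the hinge axis, 2 mm above it when shut; the place to press. Axes move with the cover: x towards the hinge, z out of the top face. Cover: plate 139 long, 144 wide, 6 thick, grey frame, smoked window, 0.18 kg, a lip 5 thick hanging 36 mm below the top at the front
- rack_a: Blue vial rack, a block 100 mm (x) by 84 mm (y) by 45 mm high with 25 capped vials up to 61 mm above its underside, 0.35 kg, loose on module A's deck; origin: centre of its underside, x along the bay. Starts 25 to 45 mm short of home, sticking out in front, a little askew; home = rear face on the back stop (origin at the module's x = 0). 2 to 4 N slide it
- tray_b: vial tray module B: white housing fixed to the bench, 144 mm wide, 120 mm high, open at the front. Origin on the bench top, under the middle of a fully home rack; x to the rear (housing x -65..105 mm), z up. Deck 45 mm up; bay 90 mm wide between side cheeks (x -60..65, top 112 mm), ending at an upright back stop, face at x = +50. Cover hinge axis along y at x = 68, z = 120 mm
- cover_b (a joint): angle of the cover of module B, rad: 0 shut and level, grows as the front rises, at most 1.75; starts part open, 0.3 to 0.75. Stiff hinge, stays where left (2 N at the front edge moves it). At about 0.075 two ball catches stop it; some 13 N down on the front edge takes it past them, then they hold it at 0. Its lip cannot come down on a rack that sticks out
- cover_b_edge (a point): middle of the aluminium front edge of module B's cover, on its outer (top) face, 131 mm from the hinge axis, 2 mm above it when shut; the place to press. Axes move with the cover: x towards the hinge, z out of the top face. Cover: plate 139 long, 144 wide, 6 thick, grey frame, smoked window, 0.18 kg, a lip 5 thick hanging 36 mm below the top at the front
- rack_b: Orange vial rack, a block 100 mm (x) by 84 mm (y) by 45 mm high with 25 capped vials up to 61 mm above its underside, 0.35 kg, loose on module B's deck; origin: centre of its underside, x along the bay. It starts home, within 1.5 mm of the back stop, and stays there.
- solvent: bystander: amber bottle, 72 mm wide, 150 mm high, standing; origin under its centre
- beaker: bystander: glass beaker, 68 mm wide, 85 mm high, standing; origin under its centre
- carton: bystander: white and blue carton 120 x 120 x 45 mm; origin under its centre
- spanner: bystander: steel spanner 150 mm long, lying flat; origin under its middle, long axis x
- syringe_case: bystander: black case 160 x 50 x 22 mm, lying; origin under its centre, long axis x
- marker: bystander: white and red marker pen 132 mm long, 16 mm thick, lying; origin under its middle, long axis x

How it is judged:
By the outcome, as a careful person would: the job done as asked, in the order asked, and still so for the second after the job is handed in, with the robot touching nothing.
It also fails if it takes over 51 s, if anything falls off the work surface, if the arm or the gripper's body presses on something with over 40 N, if the wrist force passes 120 N, or if a joint passes its speed limit or range.

## Working session

There is one attempt and no reset: what is moved stays moved. The work goes in short steps, Python scripts to look and compute and a tool call to move; the robot and the scene stay as the last step left them, time stands still between calls to the robot, and variables do not carry over. Pictures are saved under pics/ and viewed, at most 10 in all, crops included, and the job is handed in when it is done.

```bash
ls; mkdir -p pics; python3 - <<'E'
from station import ctrl
import cv2,numpy as np
np.set_printoptions(precision=4,suppress=True)
o=ctrl.get_obs();print(o)
for n in("top","side"):
    cv2.imwrite(f"pics/{n}0.png",ctrl.capture(n)[:,:,::-1]);print(n,ctrl.camera_params(n))
print(ctrl.camera_params("wrist"))
E
```

```text
pics
station.py
{'time': 0.0, 'joint_pos': array([ 1.1961,  0.3218, -0.0701,  1.4517,  0.0226,  1.3708, -0.0569]), 'qd': array([-0.001 ,  0.0001, -0.0001, -0.0004,  0.0004, -0.0006, -0.0017]), 'tau': array([ -0.0008, -49.1292,  -0.4047, -31.253 ,  -0.0641,   0.0437,
         0.0002]), 'tcp_pos': array([ 0.2461, -0.601 ,  0.2215]), 'orientation': array([-3.0806, -0.6065,  0.0008]), 'force': array([0.7302, 0.4915, 1.0316]), 'wrist_torque': array([-0.009 ,  0.0061,  0.0012]), 'finger_force': 0.0, 'width': 0.08709287242466507}
top {'camera_matrix': array([[489.1289,   0.    , 328.6093],
       [  0.    , 489.1289, 243.0963],
       [  0.    ,   0.    ,   1.    ]]), 'eye': array([ 0.5085, -0.0227,  1.0491]), 'rotation': array([ 0.0439, -0.0382, -1.5473])}
side {'camera_matrix': array([[529.4359,   0.    , 313.9314],
       [  0.    , 529.4359, 240.9597],
       [  0.    ,   0.    ,   1.    ]]), 'eye': array([0.4038, 0.7337, 1.0437]), 'rotation': array([ 0.0989, -0.966 , -2.8076])}
{'camera_matrix': array([[359.6301,   0.    , 318.138 ],
       [  0.    , 359.6301, 238.0342],
       [  0.    ,   0.    ,   1.    ]]), 'mount': array([[ 0.0006,  0.9591,  0.2832,  0.0783],
       [ 1.    , -0.0006,  0.    , -0.001 ],
       [ 0.0002,  0.2832, -0.9591, -0.162 ],
       [ 0.    ,  0.    ,  0.    ,  1.    ]])}
```

View pics/top0.png

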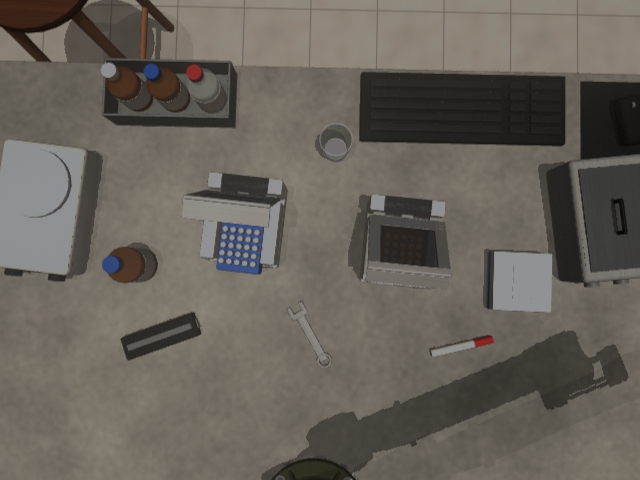

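View pics/side0.png

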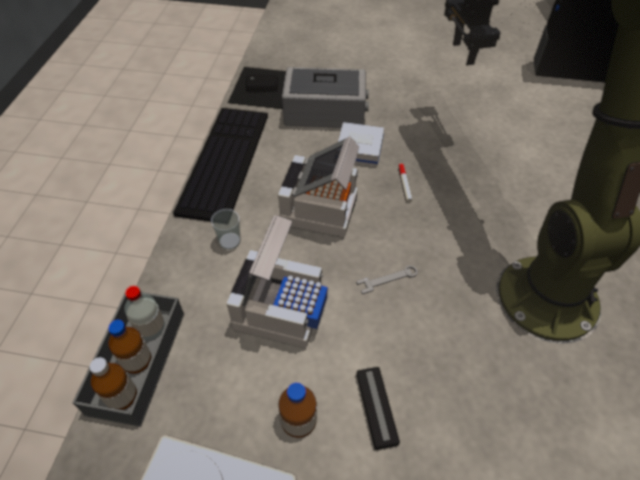

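The top view shows tray A around (240,230) with the blue rack sticking out towards the robot, and tray B around (408,240) with its cover part open. The side view shows A at (280,290) and B at (320,190). I'll enlarge both trays.

```bash
python3 - <<'E'
import cv2,numpy as np
t=cv2.imread("pics/top0.png")
f=lambda c:cv2.resize(c,None,fx=6,fy=6,interpolation=cv2.INTER_CUBIC)
cv2.imwrite("pics/cA.png",f(t[170:270+10,176:296])[:600])
cv2.imwrite("pics/cB.png",f(t[190:290,350:460]))
E
```

```text
(no output)
```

View pics/cA.png

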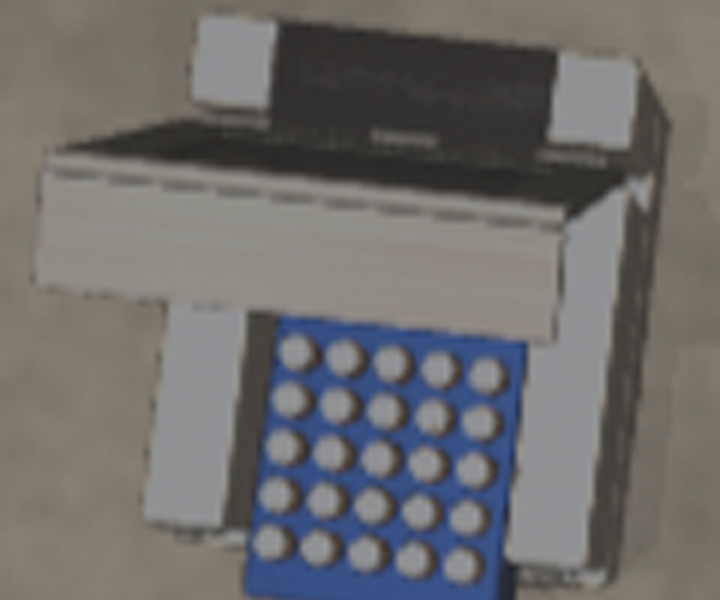

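View pics/cB.png

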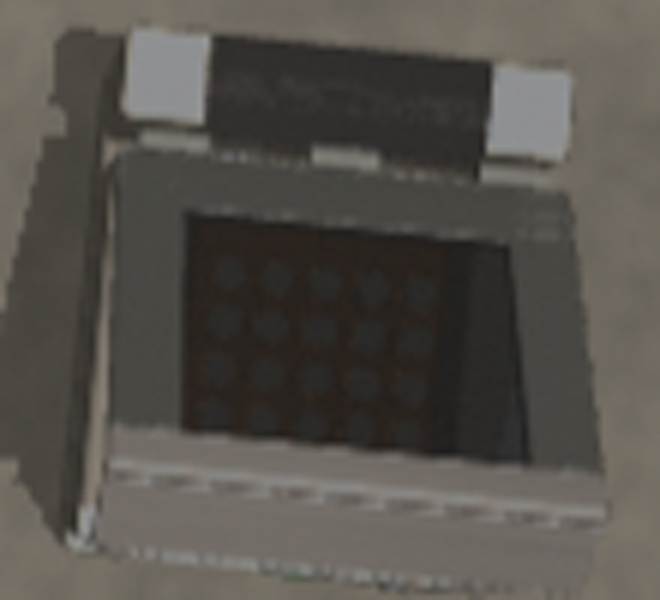

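```bash
cat > h.py <<'E'
import numpy as np,cv2
from scipy.spatial.transform import Rotation as R
from scipy.optimize import least_squares as LS
from station import ctrl
np.set_printoptions(precision=4,suppress=True)
P={n:ctrl.camera_params(n) for n in("top","side")}
def proj(X,n="top"):
    c=P[n];q=R.from_rotvec(c["rotation"]).inv().apply(np.atleast_2d(X)-c["eye"])
    q=q*[1,-1,-1];u=q@c["camera_matrix"].T;return u[:,:2]/u[:,2:]
def w(p,X):  # tray -> world, p=x,y,yaw
    c,s=np.cos(p[2]),np.sin(p[2]);X=np.atleast_2d(X)
    return np.c_[p[0]+c*X[:,0]-s*X[:,1],p[1]+s*X[:,0]+c*X[:,1],X[:,2]]
def back(uv,z,n="top"):
    return np.array([LS(lambda v:(proj([*v,z],n)-u)[0],[.6,0]).x for u in np.atleast_2d(uv)])
E
cat > m.py <<'E'
from h import *
cA=lambda a:np.array(a)/6+[176,170]
cB=lambda a:np.array(a)/6+[350,190]
fA=cA([[147,520],[222,527],[508,557],[585,567],[200,15],[637,60]])
XA=np.array([[-60,72,112],[-60,45,112],[-60,-45,112],[-60,-72,112],[105,72,120],[105,-72,120]])/1e3
s=LS(lambda p:(proj(w(p,XA))-fA).ravel(),[.6,.15,0]);A=s.x;print("A",A,s.fun.reshape(-1,2))
fB=cB([[128,28],[572,68]]);XB=XA[4:]
s=LS(lambda p:(proj(w(p,XB))-fB).ravel(),[.6,-.15,0]);B=s.x;print("B",B,s.fun.reshape(-1,2))
def cov(t,r,y,h):return[.068-r*np.cos(t)+h*np.sin(t),y,.12+r*np.sin(t)+h*np.cos(t)]
def edge(p,f,r):
    s=LS(lambda v:(proj(w(p,[cov(v[0],r,.072,.002),cov(v[0],r,-.072,.002)]))-f).ravel(),[.8]);print(s.x,s.fun)
print("covers");[edge(A,cA([[45,160],[563,218]]),r) for r in(.131,.135)]
[edge(B,cB([[108,465],[605,515]]),r) for r in(.131,.135)]
g=back(cA([[272,542],[462,565],[300,352],[487,375]]),.106);print("vials",g,g.mean(0))
for p in(A,):
    c,s_=np.cos(p[2]),np.sin(p[2]);d=np.array([[c,s_],[-s_,c]])@(g-p[:2]).T;print("tray frame",d.T*1e3,d.mean(1)*1e3)
    e=back(cA([[247,592],[497,605]]),.09);print("front top",(np.array([[c,s_],[-s_,c]])@(e-p[:2]).T).T*1e3)
E
python3 m.py
```

```text
A [ 0.5792  0.1515 -0.0814] [[-0.9556  0.3641]
 [ 0.5217  0.6667]
 [-0.5043  0.5696]
 [ 0.6694  0.3754]
 [-0.7461 -1.1174]
 [ 1.0116 -0.8894]]
B [ 0.5423 -0.1618 -0.0676] [[-0.5783 -0.0504]
 [ 0.5773  0.0456]]
covers
[1.3111] [ 1.1219  0.4049  1.4119 -0.2444]
[1.3151] [ 0.3631  0.353   1.0853 -0.2513]
[0.6453] [-0.3851  0.2898 -0.2898 -0.4841]
[0.6797] [-0.1317  0.4506  0.5585 -0.2688]
vials [[0.52   0.1874]
 [0.514  0.1261]
 [0.5814 0.1805]
 [0.5754 0.12  ]] [0.5477 0.1535]
tray frame [[-61.9619  31.0295]
 [-62.9263 -30.569 ]
 [ -0.1772  29.1367]
 [ -1.2833 -31.7067]] [-31.5872  -0.5274]
front top [[-79.124   40.8328]
 [-74.8098 -40.8816]]
```

```bash
cat > d.py <<'E'
# python3 d.py TRAY x y z [tilt] : shift+turn from the present pose to a tray-frame TCP target (W = world), tool down, tool x to tray -x
import sys
from h import *
T={"A":[.5800,.1515,-.0814],"B":[.5440,-.1618,-.0676],"W":[0,0,-.0814]}[sys.argv[1]]
x=[float(v) for v in sys.argv[2:]];o=ctrl.get_obs();q=R.from_rotvec(o["orientation"])
t=w(T if sys.argv[1]!="W" else [0,0,0],x[:3])[0]
tilt=x[3] if len(x)>3 else 0
G=R.from_euler("z",T[2])*R.from_matrix(np.array([[-1,0,0],[0,1,0],[0,0,-1.]]))*R.from_euler("y",tilt)
print("delta",q.inv().apply(t-o["tcp_pos"]),(q.inv()*G).as_rotvec(),"t",o["time"],"F",o["force"])
E
python3 d.py W .44 -.2 .27
```

```text
delta [ 0.3314 -0.2977 -0.048 ] [-0.0007 -0.0023 -2.6714] t 0.1 F [-0.659  -0.2141 -0.2494]
```
Distance .447 → 7.2 rows + rotation 14 rows. Curved path? straight from (.246,-.602) to (.44,-.2): fine radius.

Units first: shifts go in units of 50 mm and turns go in units of 0.1 rad. So 0.23 m is 4.6, -0.21 m is -4.2, -0.9 rad is -9.

Call:
jog_arm(motion=[[[1, -0.9, -0.96, 0, 0, -1.8], [2, -1.8, -0.96, 0, 0, -3.6], [2.8, -2.6, -0.96, 0, 0, -5.4], [3.8, -3.4, -0.96, 0, 0, -7.2], [4.6, -4.2, -0.96, 0, 0, -9]]], finger_gap=0.04)

```text
time: 0.72
tcp_pos: [0.3757, -0.3282, 0.2703]
orientation: [2.506, 1.895, -0.0]
force: [0.2, 0.6, -0.0]
width: 0.0455
finger_force: 0.0
```

```bash
python3 d.py W .44 -.2 .27
```

```text
delta [0.1409 0.0269 0.0003] [-0.0001  0.0001 -1.7652] t 0.725 F [ 0.2079  0.6167 -0.0147]
```

Call:
jog_arm(motion=[[[1, 0.2, 0, 0, 0, -1.8], [2, 0.4, 0, 0, 0, -3.6], [2.8, 0.54, 0, 0, 0, -5.4], [2.8, 0.54, 0, 0, 0, -7.2], [2.8, 0.54, 0, 0, 0, -9]]])

```text
time: 1.35
tcp_pos: [0.4399, -0.2026, 0.2702]
orientation: [-1.43, -2.797, 0.001]
force: [0.1, 0.2, 0.3]
width: 0.0405
finger_force: 0.0
```

```bash
python3 d.py A -.115 0 .2
```

```text
delta [0.2797 0.2336 0.0701] [-0.0005 -0.0007 -0.8638] t 1.35 F [0.1272 0.2164 0.3465]
```

Scaled: 0.23 m is 4.6, 0.195 m is 3.9, -0.864 rad is -8.64.

Call:
jog_arm(motion=[[[0.9, 0.76, 0, 0, 0, -1.8], [1.8, 1.52, 0, 0, 0, -3.6], [2.8, 2.3, 0.4, 0, 0, -5.4], [3.7, 3.1, 0.8, 0, 0, -7.2], [4.6, 3.9, 1.2, 0, 0, -8.64]]])

```text
time: 1.98
tcp_pos: [0.4647, 0.0931, 0.2118]
orientation: [0.132, 3.138, -0.001]
force: [0.3, -0.7, -0.4]
width: 0.0401
finger_force: 0.0
```

```bash
python3 d.py A -.115 0 .064
```

```text
delta [0.0051 0.0677 0.1477] [-0.0009  0.0008 -0.0029] t 1.975 F [ 0.3163 -0.6514 -0.436 ]
```

Scaled: 0.148 m is 2.96, 0.11 m is 2.2.

Call:
jog_arm(motion=[[[0.1, 1.2, 0, 0, 0, 0], [0.1, 1.36, 1, 0, 0, 0], [0.1, 1.36, 2.2, 0, 0, 0], [0.1, 1.36, 2.96, 0, 0, 0], [0.1, 1.36, 2.96, 0, 0, 0]]])

```text
time: 2.6
tcp_pos: [0.463, 0.159, 0.0616]
orientation: [-0.138, -3.132, 0.001]
force: [0.1, -0.3, -0.2]
width: 0.0399
finger_force: 0.0
```

```bash
python3 d.py A -.115 0 .064
python3 - <<'E'
from h import *
cv2.imwrite("pics/t1.png",cv2.resize(ctrl.capture("top")[150:300,150:350][:,:,::-1],None,fx=4,fy=4,interpolation=2))
E
```

```text
delta [-0.0022  0.002  -0.0024] [-0.0012 -0.007  -0.0066] t 2.6 F [ 0.0567 -0.2985 -0.157 ]
```

View pics/t1.png

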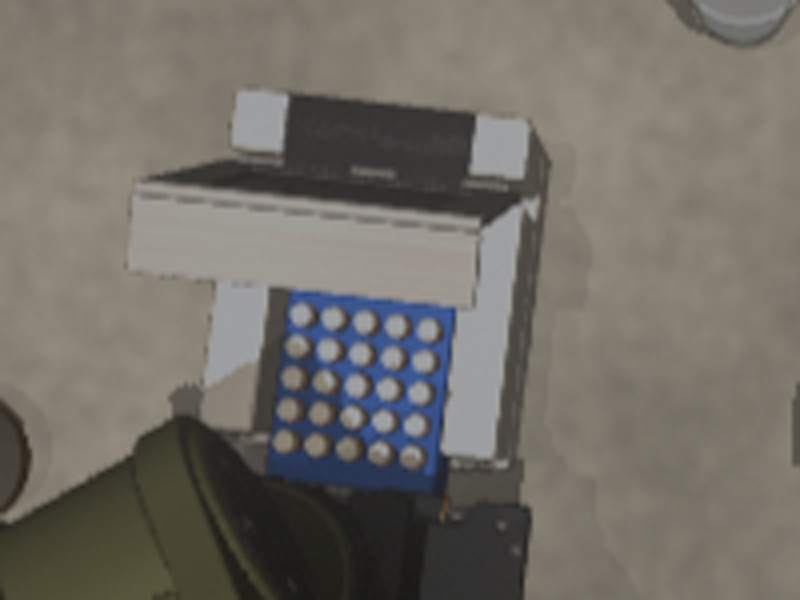

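The gripper stands in front of the rack, whose front edge lies at about (270–440, 480) in the crop and whose path back is clear. I start the push.

Scaled: -0.03 m is -0.6, -0.025 m is -0.5, -0.006 rad is -0.06.

Call:
jog_arm(motion=[[[-0.14, 0.02, -0.02, 0, 0, -0.04], [-0.3, 0.02, -0.02, 0, -0.06, -0.06], [-0.4, 0.02, -0.02, 0, -0.06, -0.06], [-0.5, 0.02, -0.02, 0, -0.06, -0.06], [-0.6, 0.02, -0.02, 0, -0.06, -0.06]]])

```text
time: 3.28
tcp_pos: [0.494, 0.1583, 0.0653]
orientation: [0.129, 3.137, -0.002]
force: [-7.1, 1.1, 5.6]
width: 0.0404
finger_force: 3.5
```

```bash
python3 d.py A -.0595 0 .064
```

```text
delta [-0.0268  0.0002  0.0014] [-0.0013  0.0015 -0.001 ] t 3.275 F [-7.0686  1.0735  5.6188]
```

Call:
jog_arm(motion=[[[-0.1, 0, 0, 0, 0, 0], [-0.2, 0, 0, 0, 0, 0], [-0.28, 0, 0, 0, 0, 0]]])

```text
time: 3.65
tcp_pos: [0.5083, 0.1572, 0.0653]
orientation: [0.129, 3.137, -0.001]
force: [-6.3, -0.1, 4.1]
width: 0.0399
finger_force: 2.9
```

```bash
python3 d.py A -.0595 0 .064
```

```text
delta [-0.0124  0.0001  0.0014] [-0.0008  0.0023 -0.0008] t 3.65 F [-6.3215 -0.1426  4.0823]
```

Scaled: -0.01 m is -0.2, -0.008 m is -0.16.

Call:
jog_arm(motion=[[[-0.08, 0, 0, 0, 0, 0], [-0.16, 0, 0, 0, 0, 0], [-0.2, 0, 0, 0, 0, 0]]])

```text
time: 4.03
tcp_pos: [0.5182, 0.1564, 0.0653]
orientation: [0.129, 3.137, -0.001]
force: [-8.8, -0.3, 6.1]
width: 0.0399
finger_force: 4.5
```

Call:
jog_arm(motion=[[[-0.02, 0, 0, 0, 0, 0], [-0.04, 0, 0, 0, 0, 0]]])

```text
time: 4.28
tcp_pos: [0.5182, 0.1563, 0.0653]
orientation: [-0.129, -3.137, 0.003]
force: [-12.5, -0.1, 10.8]
width: 0.04
finger_force: 6.6
```

```bash
python3 d.py A -.0595 0 .064
```

```text
delta [-0.0025  0.0002  0.0013] [-0.0021 -0.0016 -0.0007] t 4.275 F [-12.5268  -0.1315  10.7626]
```

Call:
jog_arm(motion=[[[-0.04, 0, 0, 0, 0, 0], [-0.08, 0, 0, 0, 0, 0], [-0.08, 0, 0, 0, 0, 0]]])

```text
time: 4.65
tcp_pos: [0.5182, 0.1563, 0.0652]
orientation: [-0.127, -3.13, 0.007]
force: [-22.5, -1.7, 19.5]
width: 0.04
finger_force: 11.2
```

```bash
python3 d.py A -.0595 0 .064
python3 - <<'E'
from h import *
cv2.imwrite("pics/t2.png",cv2.resize(ctrl.capture("top")[170:270,176:296][:,:,::-1],None,fx=6,fy=6,interpolation=2))
E
```

```text
delta [-0.0025  0.0002  0.0012] [-0.0048 -0.0092  0.0002] t 4.65 F [-22.4813  -1.6879  19.481 ]
```

View pics/t2.png

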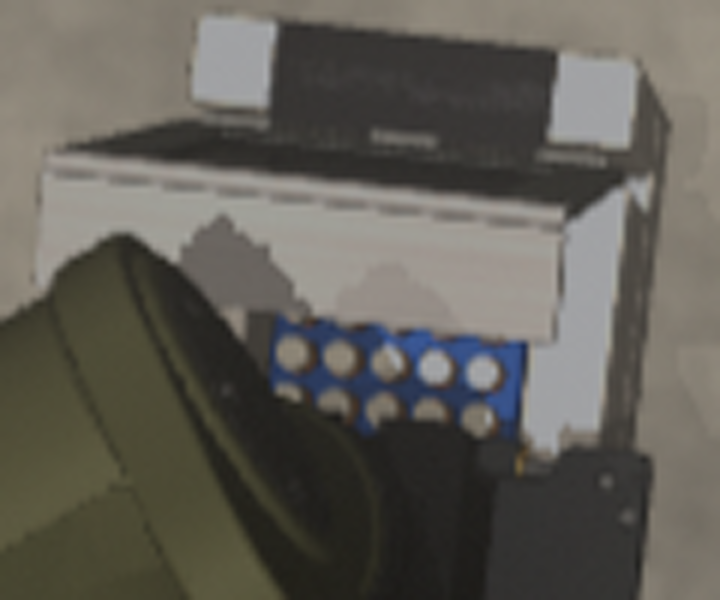

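The rack meets a hard stop at 22 N. Its middle row now sits where the back row sat before, which is home, and it is in line with the tray. I back off, shut the fingers and go up.

Call:
jog_arm(motion=[[[0.24, 0, 0, 0, 0, 0], [0.8, 0, 0, 0, 0, 0], [1.3, 0, 0, 0, 0, 0], [1.3, 0, -1.2, 0, 0, 0], [1.3, 0, -2.4, 0, 0, 0]]])

```text
time: 5.32
tcp_pos: [0.4603, 0.1605, 0.1864]
orientation: [0.13, 3.132, -0.001]
force: [2.4, -0.3, 0.2]
width: 0.0399
finger_force: 0.0
```

Call:
jog_arm(motion=[[[0, 0, -1.2, 0, 0, 0], [0, 0, -2.4, 0, 0, 0], [0, 0, -2.8, 0, 0, 0]]], finger_gap=0)

```text
time: 5.7
tcp_pos: [0.4617, 0.1615, 0.3296]
orientation: [0.13, 3.124, 0.0]
force: [0.1, -0.6, -0.8]
width: 0.0175
finger_force: 0.0
```

```bash
python3 d.py A .08 0 .33;python3 - <<'E'
from h import *
cv2.imwrite("pics/t3.png",np.vstack([cv2.resize(ctrl.capture("top")[170:270,176:296][:,:,::-1],(600,500),interpolation=2)]))
E
```

```text
delta [-0.1987  0.0001  0.0025] [ 0.0006  0.0147 -0.002 ] t 5.7 F [ 0.0607 -0.5736 -0.7604]
```

View pics/t3.png

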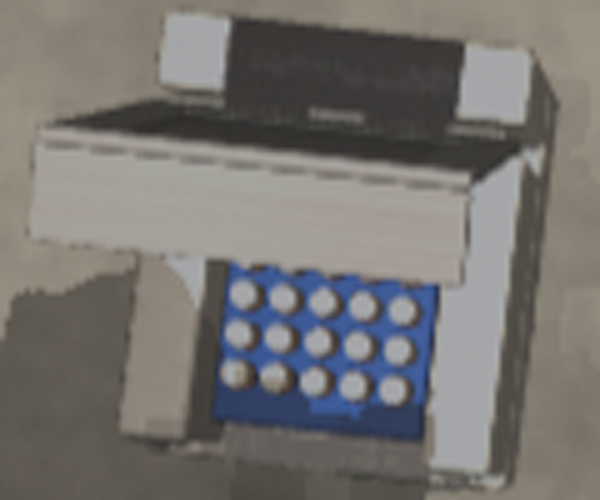

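The rack is in the bay. Its front edge at (215,418)–(420,438) runs parallel to the tray. I'll check that numerically while moving behind cover A.

```bash
python3 - <<'E'
from h import *
f=np.array([[215,418],[420,438]])/5+[176,170];v=np.array([[235,373],[393,390]])/5+[176,170];c,s=np.cos(-.0814),np.sin(-.0814)
for e in(back(f,.09),back(v,.106)):print((np.array([[c,s],[-s,c]])@(e-[.58,.1515]).T).T*1e3)
E
```

```text
[[-50.1948  40.5818]
 [-49.5946 -40.3641]]
[[-32.2283  31.2414]
 [-32.3914 -30.2388]]
```

Call:
jog_arm(motion=[[[-1, 0, 0, 0, 0, 0], [-2, 0, 0, 0, 0.1, 0], [-3, 0, 0, 0, 0.15, 0], [-4, 0, 0, 0, 0.15, 0], [-4, 0, 0, 0, 0.15, 0]]], finger_gap=0)

```text
time: 6.38
tcp_pos: [0.6619, 0.1423, 0.3213]
orientation: [-0.135, -3.125, -0.002]
force: [-0.8, -0.3, -1.1]
width: 0.0006
finger_force: 0.0
```

```bash
python3 d.py A .08 0 .229
```

```text
delta [0.0011 0.0024 0.0923] [ 0.0007 -0.0138 -0.0049] t 6.375 F [-0.7595 -0.3434 -1.0598]
```

The rack is home and square: its front face is at tray x = -50 ±0.5 mm. I go down behind cover A and tabulate the arc.

Scaled: 0.092 m is 1.84, 0.045 m is 0.9, -0.013 rad is -0.13.

Call:
jog_arm(motion=[[[0, 0, 0.9, 0, 0, 0], [0.02, 0.04, 1.84, 0, -0.13, -0.04], [0.02, 0.04, 1.84, 0, -0.13, -0.04]]])

```text
time: 6.75
tcp_pos: [0.6541, 0.1458, 0.2306]
orientation: [-0.122, -3.137, 0.005]
force: [-0.4, -0.8, 0.4]
width: 0.0003
finger_force: 0.0
```

```bash
python3 d.py A .0505 0 .231; python3 - <<'E'
import numpy as np
for t in [1.3,1.15,1.0,.85,.7,.55,.4,.25,.12,.07,0,-.03]:
    r=.12 if t>.8 else .125;h=.003
    print(t,round(.068-r*np.cos(t)+h*np.sin(t)+.0095,4),round(.12+r*np.sin(t)+h*np.cos(t),4))
E
```

```text
delta [ 0.0238 -0.0002 -0.0004] [-0.0033 -0.0025  0.0039] t 6.75 F [-0.3918 -0.8225  0.402 ]
1.3 0.0483 0.2364
1.15 0.0312 0.2308
1.0 0.0152 0.2226
0.85 0.0006 0.2121
0.7 -0.0162 0.2028
0.55 -0.0275 0.1879
0.4 -0.0365 0.1714
0.25 -0.0429 0.1538
0.12 -0.0462 0.1379
0.07 -0.047 0.1317
0 -0.0475 0.123
-0.03 -0.0475 0.1192
```

Scaled: 0.059 m is 1.18, 0.043 m is 0.86.

Call:
jog_arm(motion=[[[0.26, 0, -0.06, 0, 0, 0], [0.52, 0, -0.1, 0, 0, 0], [0.86, 0, 0, 0, 0, 0], [1.18, 0, 0.16, 0, 0, 0], [1.48, 0, 0.37, 0, 0, 0]]])

```text
time: 7.38
tcp_pos: [0.5836, 0.1536, 0.2183]
orientation: [0.123, 3.13, 0.001]
force: [0.6, 0.5, 1.1]
width: 0.0002
finger_force: 0.4
```

```bash
python3 d.py A -.0162 0 .2028
```

```text
delta [ 0.0198 -0.0023  0.0153] [0.0007 0.009  0.0031] t 7.375 F [0.6157 0.4505 1.1377]
```

Call:
jog_arm(motion=[[[0.34, 0, 0.18, 0, 0, 0], [0.56, -0.02, 0.48, 0, 0, 0], [0.74, -0.04, 0.8, 0, 0, 0], [0.87, -0.04, 1.16, 0, 0, 0], [0.93, -0.04, 1.4, 0, 0, 0]]])

```text
time: 8.0
tcp_pos: [0.5369, 0.1543, 0.1453]
orientation: [0.123, 3.134, -0.001]
force: [0.5, 0.5, 0.8]
width: 0.0005
finger_force: 0.2
```

```bash
python3 d.py A -.047 0 .1317
```

```text
delta [0.0039 0.0008 0.0136] [-0.0005  0.005   0.0029] t 8.0 F [0.5264 0.4609 0.7778]
```

Scaled: 0.013 m is 0.26, 0.007 m is 0.14.

Call:
jog_arm(motion=[[[0.06, 0.02, 0.14, 0, 0, 0], [0.08, 0.02, 0.26, 0, 0, 0], [0.08, 0.02, 0.26, 0, 0, 0]]])

```text
time: 8.38
tcp_pos: [0.5335, 0.1555, 0.1322]
orientation: [0.123, 3.135, 0.0]
force: [0.1, 1.2, 0.3]
width: 0.0003
finger_force: 0.0
```

Call:
jog_arm(motion=[[[0, 0, 0.06, 0, 0, 0], [0, 0, 0.12, 0, 0, 0]]])

```text
time: 8.62
tcp_pos: [0.5336, 0.1557, 0.1283]
orientation: [0.124, 3.135, -0.002]
force: [-3.4, -0.8, 11.4]
width: 0.0003
finger_force: 5.3
```

```bash
python3 d.py A -.047 0 .123
```

```text
delta [ 0.0005 -0.0004  0.0053] [-0.0008  0.0042  0.0025] t 8.625 F [-3.355  -0.8077 11.3825]
```

Scaled: 0.006 m is 0.12, 0.003 m is 0.06.

Call:
jog_arm(motion=[[[0, 0, 0.06, 0, 0, 0], [0, 0, 0.12, 0, 0, 0], [0, 0, 0.12, 0, 0, 0]]])

```text
time: 9.0
tcp_pos: [0.5337, 0.1556, 0.1222]
orientation: [0.124, 3.135, -0.002]
force: [-4.9, -1.3, 13.6]
width: 0.0004
finger_force: 7.0
```

Call:
jog_arm(motion=[[[0, 0, 0.04, 0, 0, 0], [0, 0, 0.08, 0, 0, 0], [0, 0, 0.08, 0, 0, 0]]])

```text
time: 9.38
tcp_pos: [0.5338, 0.1557, 0.1219]
orientation: [0.124, 3.134, -0.005]
force: [-14.3, -5.4, 38.0]
width: 0.0005
finger_force: 18.9
```

```bash
python3 d.py A -.047 0 .123
```

```text
delta [ 0.0006 -0.0005 -0.0011] [-0.0033  0.0049  0.0026] t 9.375 F [-14.3384  -5.3949  37.96  ]
```

Cover A went down past the catches: z dropped from 128 to 122 mm, then it met a hard stop at 38 N. Next is cover B.

Scaled: -0.15 m is -3, -0.14 m is -2.8.

Call:
jog_arm(motion=[[[0, 0, -0.6, 0, 0, 0], [0, 0, -1.8, 0, 0, 0], [0, 0, -2.8, 0, 0, 0], [0, 0, -3, 0, 0, 0]]])

```text
time: 9.88
tcp_pos: [0.5348, 0.1563, 0.27]
orientation: [0.124, 3.129, 0.002]
force: [0.0, 0.8, -0.4]
width: 0.0004
finger_force: 0.0
```

```bash
python3 d.py B -.01 0 .26
```

```text
delta [-0.0242 -0.3165  0.0098] [ 0.0014  0.0104 -0.0114] t 9.875 F [ 0.0449  0.8369 -0.4208]
```

Scaled: -0.3 m is -6, -0.24 m is -4.8, -0.011 rad is -0.11.

Call:
jog_arm(motion=[[[-0.1, -1.2, 0, 0, 0, 0], [-0.2, -2.4, 0, 0, 0.1, -0.1], [-0.3, -3.6, 0, 0, 0.1, -0.11], [-0.4, -4.8, 0, 0, 0.1, -0.11], [-0.48, -6, 0.1, 0, 0.1, -0.11]]])

```text
time: 10.5
tcp_pos: [0.5329, -0.1477, 0.2607]
orientation: [-0.107, -3.134, 0.0]
force: [0.4, -0.3, 0.3]
width: 0.0003
finger_force: 0.0
```

```bash
python3 d.py B -.01 0 .24
python3 - <<'E'
from h import *
a=ctrl.capture("top")[165:300,170:470][:,:,::-1];b=ctrl.capture("side")[120:350,200:400][:,:,::-1]
cv2.imwrite("pics/t4.png",np.vstack([cv2.resize(a,(600,270),interpolation=2),cv2.resize(b,(600,690))[:330] if 0 else cv2.resize(b[:200],(600,330))]))
E
```

```text
delta [-0.0022 -0.0133  0.0207] [-0.0004 -0.0061 -0.0005] t 10.5 F [ 0.393  -0.2622  0.3178]
```

View pics/t4.png

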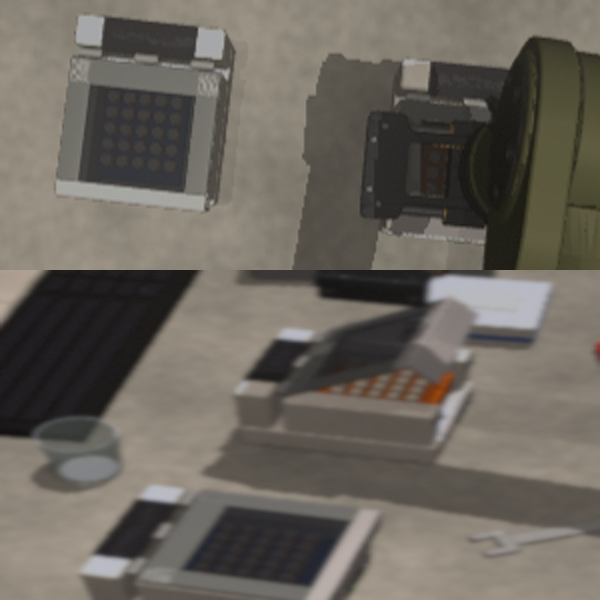

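Cover A lies flat and shut at (140,125) in the top crop, and the gripper hovers over B's part-open cover. Now I run cover B's arc.

Call:
jog_arm(motion=[[[0.08, -0.26, 0.4, 0, -0.06, 0], [0.08, -0.26, 0.9, 0, -0.06, 0], [0.2, -0.26, 1.2, 0, -0.06, 0], [0.31, -0.26, 1.46, 0, -0.06, 0], [0.49, -0.26, 1.78, 0, -0.06, 0]]])

```text
time: 11.22
tcp_pos: [0.5076, -0.1564, 0.1724]
orientation: [0.105, 3.139, -0.0]
force: [0.5, 1.0, -0.1]
width: 0.0006
finger_force: 0.2
```

```bash
python3 d.py B -.0429 0 .1538
```

```text
delta [ 0.0062 -0.0029  0.0186] [-0.0002  0.0012  0.0005] t 11.225 F [ 0.5288  1.0375 -0.0585]
```

Call:
jog_arm(motion=[[[0.12, -0.06, 0.35, 0, 0, 0], [0.19, -0.06, 0.68, 0, 0, 0], [0.21, -0.06, 0.82, 0, 0, 0], [0.21, -0.06, 0.82, 0, 0, 0]]])

```text
time: 11.72
tcp_pos: [0.4967, -0.159, 0.1313]
orientation: [-0.106, -3.14, -0.0]
force: [-0.2, -0.1, -0.2]
width: 0.0003
finger_force: 0.0
```

Call:
jog_arm(motion=[[[0, 0, 0.06, 0, 0, 0], [0, 0, 0.12, 0, 0, 0]]])

```text
time: 11.98
tcp_pos: [0.4972, -0.1591, 0.1269]
orientation: [0.106, 3.139, -0.001]
force: [-3.5, 0.6, 7.8]
width: 0.0004
finger_force: 3.7
```

```bash
python3 d.py B -.047 0 .122
```

```text
delta [0.0002 0.0005 0.0049] [-0.0008  0.0006 -0.0001] t 11.975 F [-3.4804  0.6258  7.7794]
```

Call:
jog_arm(motion=[[[0, 0, 0.06, 0, 0, 0], [0, 0, 0.12, 0, 0, 0], [0, 0, 0.12, 0, 0, 0]]])

```text
time: 12.35
tcp_pos: [0.4972, -0.1591, 0.1222]
orientation: [0.106, 3.14, -0.002]
force: [-7.2, 1.6, 17.7]
width: 0.0005
finger_force: 9.3
```

Call:
jog_arm(motion=[[[0, 0, 0.04, 0, 0, 0], [0, 0, 0.08, 0, 0, 0], [0, 0, 0.08, 0, 0, 0]]])

```text
time: 12.72
tcp_pos: [0.4973, -0.1592, 0.1218]
orientation: [-0.106, -3.139, 0.005]
force: [-16.0, 5.0, 42.5]
width: 0.0006
finger_force: 21.4
```

```bash
python3 d.py B -.047 0 .122
```

```text
delta [ 0.0002  0.0005 -0.0002] [-0.0035 -0.0006 -0.0001] t 12.725 F [-15.982    5.0351  42.4731]
```

Cover B shows the same result: hard stop at z = 122 mm. I retreat upwards and take a last look.

Scaled: -0.22 m is -4.4, -0.2 m is -4.

Call:
jog_arm(motion=[[[0, 0, -0.4, 0, 0, 0], [0, 0, -1.6, 0, 0, 0], [0, 0, -2.8, 0, 0, 0], [1, 0, -4, 0, 0, 0], [1.2, -1, -4.4, 0, 0, 0]]])

```text
time: 13.35
tcp_pos: [0.4346, -0.2015, 0.3388]
orientation: [0.094, 3.136, -0.005]
force: [1.6, -1.2, -0.2]
width: 0.0005
finger_force: 0.0
```

Call:
jog_arm(motion=[[[0, -1.2, 0, 0, 0, 0], [0, -2.4, 0, 0, 0, 0], [0, -3.6, 0, 0, 0, 0], [0, -4.8, 0, 0, 0, 0], [0, -4.8, 0, 0, 0, 0]]])

```text
time: 13.98
tcp_pos: [0.4142, -0.45, 0.3326]
orientation: [-0.12, -3.137, -0.002]
force: [-0.2, 0.2, -0.3]
width: 0.0003
finger_force: 0.0
```

```bash
python3 - <<'E'
from h import *
a=ctrl.capture("top")[165:345,95:565][:,:,::-1];b=ctrl.capture("side")[120:350,190:410][:,:,::-1]
cv2.imwrite("pics/t5.png",np.hstack([cv2.resize(a,(470,180)).repeat(1,0) if 0 else cv2.copyMakeBorder(cv2.resize(a[:, 70:370],(450,270),interpolation=2),0,96,0,0,0),cv2.resize(b,(350,366),interpolation=2)]))
E
```

```text
(no output)
```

View pics/t5.png

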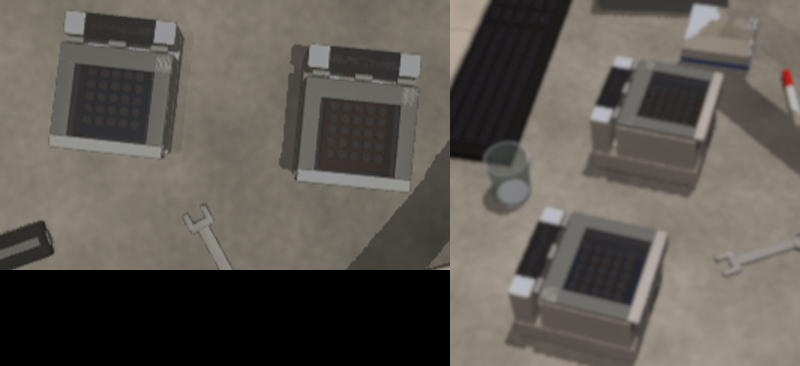

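Both covers lie flat and shut, at (112,95) and (360,130) in the top view. The racks are inside and nothing else on the bench has moved.

```bash
python3 -c "
from station import ctrl
print(ctrl.close_job())"
```

```text
the job is handed in; nothing more can be done
None
```

The job is handed in at about 14 s: the blue rack is square against its back stop (front face within about 0.5 mm of home, by camera), and both covers snapped past their catches and lie flat; the last pictures show nothing else moved.

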